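# Gauge the gap of the lens-mount test stand

### The arm

A 7-joint arm with a two-finger parallel gripper is mounted at the origin on the work surface. World frame = base frame: x ahead of the robot, y to its left, z up, the work surface at z = 0. Lengths are in m, angles in rad, forces in N, time in s.
With the tool pointing down it reaches from about 0.4 to 0.85 m from the base axis. Payload 10.4 kg.
Tool frame: the origin (TCP) lies midway between the tips of the shut fingers; the grasp point (between the pads) lies 19 mm behind it; z points along the fingers, y is the line along which they close (so a half turn about z gives the same grasp; the last joint's range is limited). The gripper opens to 87 mm and grips with 3 to 60 N. Pads are 19 mm wide; open, the fingers measure 117 mm over their backs; the gripper's body (75 mm by 190 mm) begins 51 mm behind the grasp point.
Start: joints at [-1.155, 0.332, -0.065, 1.46, 0.022, 1.35, -0.088], TCP at [0.266, 0.566, 0.223] pointing down, gripper open.
Joint ranges: [-2.6, 2.6], [-0.5, 2.12], [-1.47, 1.34], [0.16, 2.42], [-1.27, 4.41], [0.06, 2.06], [-2.6, 2.6]. Speed limits (rad/s): [2.22, 2.22, 2.79, 2.79, 3.14, 3.14, 3.14].

### API

Orientations are given as a unit quaternion [x, y, z, w].
In Python, from bench import r gives the robot as it stands.
- The arm moves only by the tool carry_out, never from a script. Its argument "steps" is a list that holds one entry, the list of rows, each a list of 6 numbers: the shift along the tool's x, y, z in cm, then the turn, a rotation vector about the tool's x, y, z in rad. In form: [[[dx, dy, dz, wx, wy, wz], ...]]. A call has 1 to 20 rows; each row is the pose to reach, as a shift and turn from the pose commanded when the call began, along the tool's axes at that moment; what a row does not reach only later rows make up. A row lasts 1/12 s, in which the tool goes at most 41.7 mm and 7.16 degrees, less where a joint would pass 70% of its speed; a pose out of reach is approached as far as the arm can. A call with a gripper value outside its range is refused whole. "hand" is the closure, from -1 (fully open) to 1 (shut), set as the call begins (left out, the last holds). The fingers move at their own pace and stop on an object; "squeeze" is the grip in N (left out, the last holds). Time passes only in rows, so rows that repeat a pose let the fingers close. It gives the time, the measured TCP pose, the force, the opening and the grip force at its end, in the units of the state.
- r.read_state(): the state, without advancing time (a new reading comes with each control period).
- r.camera(name): name is "scene" or "side" or "wrist"; returns the picture (384x512x3 uint8, red, green, blue); there is no depth.
- r.camera_params(name): a dict with "fx", "fy", "cx", "cy" (pixels), "view" (4x4, takes a point from world to camera coordinates). Camera axes: x right, y up, looking along -z (the intrinsics and any distortion apply to the point x, -y, -z); pixel columns grow to the right and rows downward; lengths in m; the calibration is good to about 2 mm. A picture is of the moment at which its call begins: read the wrist's pose just before it. camera_params takes no time and is no camera call; for the wrist camera it gives the pose at the moment of the call.
- r.close_job(): hands the job in; it is judged then, once.
The state is a dict: "time": time; "joint_positions": joint angles; "joint_vel": joint speeds; "joint_torque": joint torques, N m; "ee_pos": TCP position; "eef_rot": TCP orientation; "ft_force": force on the tool from outside, world axes, zero at the start; "torque": the same for the moment, N m; "width": finger opening in m; "grip_force": force on a finger pad.
Only numpy, scipy, OpenCV 4.12 (cv2) and the standard library are available. Lean on these libraries where they do the work, as an engineer would, in place of code of your own. Each camera call takes 0.05 s, during which the arm holds its last target. There are 200 camera calls.

### The job

Pull the sliding cover of the black caddy fully back towards the robot, take the steel taper feeler gauge out by its handle, and from the front ledge of the lens-mount test stand slide its blade flat and straight in, square to the front edge, between the base plate and the upper plate until it drags snugly on both. Do not force it so far that the spring-loaded upper plate is jacked up, and leave the other things on the bench where they are. Finish while still holding the gauge by its handle at that depth: do not let go or pull it back.

Things in the scene. Friction and masses are not known exactly. Their poses are not given: they have to be found in the camera images.
- caddy: Black caddy fixed to the bench, 320 (x) x 100 x 37 high, walls and floor 5 thick, -x end to the robot. Origin: centre of underside. Divider at x = 0: two bays 153 x 90 inside. Near bay (-x): lens caps. Far bay (+x): the gauge, along x, blade to +x, handle's middle near x = +39, on saddle bars at x = +18 and +125, tops 15 above the bench; beside the handle fingers can go down to 6 above the bench.
- cover (a joint): Sliding cover of the caddy, a flat grey plate 152 x 94 x 4, top face 41 above the bench. 0 = fully over the far bay; grows to 0.152 m (stop) as it moves along caddy -x, towards the robot, until it lies fully over the near bay. It may start a little open. Slides with about 1.5 N of friction and stays where it is left.
- cover_rib (a point): Middle of the finger rib across the centre of the cover: 10 thick along the sliding direction (x), 60 long (y), 16 high with its lower end in the cover, so it stands from 41 to 57 above the bench; this point lies 49 above the bench. x, y, z as the caddy's.
- gauge_grip (a point): Centre of the steel taper gauge's handle: 50 long (x), 14 wide (y), 16 high; this point is 8 above the flat underside. +x points to the blade tip. Blade: begins 25 from this point, 85 long, 16 wide, underside flat and level with the handle's, top sloping from 7.1 thick at the handle to 1.6 at the tip. About 130 g, centre of mass about 20 ahead of this point.
- gauge_tip (a point): Tip of the gauge's blade, mid-width, on the underside: 110 along +x from the handle's middle and 8 below gauge_grip.
- stand: Test stand, fixed. Origin: on the bench under its centre; front (-x) to the robot. Aluminium base plate 160 (x) x 130, top 20 above the bench. Steel upper plate 110 x 110 x 10 parallel above it, front edge at x = -45, so the front 35 is a bare ledge. Gap 3 to 5.5, different each time: blade gets snug 20 to 65 past that edge. Screws in the gap at x -32, y +-44; x 52, y 0. Parts on top reach 55.
- ledge (a point): Middle of the front edge of the base plate's top face (x = -80, y = 0, 20 above the bench in the stand's frame). +x points into the gap.
- plate_edge (a point): Middle of the lower front edge of the upper plate (x = -45, y = 0 in the stand's frame); its height above the base plate's top is the gap. +x points into the gap.
- plate (a joint): Rise of the upper plate off its screw shoulders in m, 0 (or a fraction of a mm below) at rest; weight and springs hold it down with about 13 N, then 2 N per mm of rise.
- quick_plate: Silver tripod quick plate, 52 x 42 x 11, lying loose on the bench; leave it. Origin: centre of its underside.
- prism: Clear acrylic right-angle prism 50 x 30 x 25 high, lying loose on its long face; leave it. Origin: centre of its underside.
- adapter: Loose blue adapter ring, 68 across, 10 high, lying flat; leave it. Origin: centre of its underside.
Not all that is in view belongs to the job. What is shaped like the stand but green, pink or red is not meant.

How it is judged:
On the way, in this order (a step that is already met when the one before it is completed fails the run):
1. cover slid fully back over the near bay (value of joint cover above 0.138 m), for 0.2 s.
2. gauge lifted out of the caddy in the fingers (z of gauge_grip in the frame of caddy above 0.06 m and contact force between the fingers and gauge above 1 N), for 0.2 s.
3. blade tip between the two plates (x of gauge_tip in the frame of stand above -0.04 m and y of gauge_tip in the frame of stand between -0.035 and 0.035 m and height (world z) of gauge_tip below 0.0255 m and angle between the x axis of gauge_tip and the x axis of stand, either way round below 0.2 rad), for 0.1 s.
At the end, for the whole second after the job is handed in: Gauge gripped by its handle, still, flat (4 deg), square to the stand (10 deg), tip 15 mm or more under the upper plate and within 35 mm of its middle, pressing over 1 N on the upper and 0.5 N on the base plate, plate raised under 1 mm; cover open past 130 mm; others moved under 15 mm (value of joint cover above 0.13 m and contact force between the fingers and gauge above 2 N and contact force between gauge and plate above 1 N and contact force between gauge and stand above 0.5 N and value of joint plate below 0.001 m and horizontal distance between the grasp point and gauge_grip below 0.035 m and x of gauge_tip in the frame of stand above -0.03 m and y of gauge_tip in the frame of stand between -0.035 and 0.035 m and angle between the x axis of gauge_tip and the x axis of stand, either way round below 0.17 rad and angle between gauge_tip's own z axis and vertical below 0.07 rad and linear speed of gauge below 0.01 m/s and distance of each of quick_plate, prism, adapter from where it was at the start of the episode below 0.015 m); the arm keeps its last pose, push and grip.
It fails at once if the upper plate is jacked up by more than 1.5 mm (value of joint plate above 0.0015 m).
It fails at once if the tripod quick plate is disturbed (distance of quick_plate from where it was at the start of the episode above 0.015 m).
It fails at once if the prism is disturbed (distance of prism from where it was at the start of the episode above 0.015 m).
It fails at once if the loose adapter ring is disturbed (distance of adapter from where it was at the start of the episode above 0.015 m).
It also fails if it takes over 64 s, if anything falls off the work surface, if the arm or the gripper's body presses on something with over 40 N, if the wrist force passes 120 N, or if a joint passes its speed limit or range.

## Working session

There is one attempt and no reset: what is moved stays moved. The work goes in short steps, Python scripts to look and compute and a tool call to move; the robot and the scene stay as the last step left them, time stands still between calls to the robot, and variables do not carry over. Pictures are saved under pics/ and viewed, at most 10 in all, crops included, and the job is handed in when it is done.

Besides the shell and the picture viewer there is one more tool, called after "Emit:" as a command line: name --argument value ..., lists and objects as JSON in quotes. carry_out: Moves the arm, as the interface text tells. Its arguments: {"type":"object","properties":{"steps":{"type":"array","items":{"type":"array","items":{"type":"array","items":{"type":"number"}}}},"hand":{"type":"number"},"squeeze":{"type":"number"}},"required":["steps"]}

```bash
ls; mkdir -p pics
cat > look.py <<'E'
import cv2, json, numpy as np
from bench import r
def snap(name, fn):
    p=r.camera_params(name); im=r.camera(name)
    cv2.imwrite(f'pics/{fn}.png', cv2.cvtColor(im,cv2.COLOR_RGB2BGR))
    json.dump({k:(np.array(v).tolist() if v is not None else None) if not isinstance(v,str) else v for k,v in p.items()}, open(f'pics/{fn}.json','w'))
    return p
E
python3 - <<'E'
from look import *
s=r.read_state(); print({k:np.round(v,3).tolist() for k,v in s.items()})
for n in ('scene','side','wrist'): 
    p=snap(n,n+'0'); print(n,p)
import cv2
a=cv2.imread('pics/scene0.png'); b=cv2.imread('pics/side0.png')
E
```

```text
pics
{'time': 0.0, 'joint_positions': [-1.155, 0.333, -0.065, 1.461, 0.022, 1.35, -0.088], 'joint_vel': [-0.001, 0.002, -0.0, 0.0, -0.001, -0.001, 0.001], 'joint_torque': [-0.0, -62.326, 0.024, -38.99, -0.061, 0.04, 0.0], 'ee_pos': [0.265, 0.565, 0.222], 'eef_rot': [0.218, 0.976, -0.001, -0.0], 'ft_force': [0.464, 0.763, -0.889], 'torque': [0.048, 0.04, 0.0], 'grip_force': 0.0, 'width': 0.087}
scene {'fx': 403.1853427792311, 'fy': 403.1853427792311, 'cx': 251.3591214348847, 'cy': 190.09431647528612, 'view': array([[-0.67288806,  0.73948289,  0.01966489,  0.40273571],
       [-0.43829478, -0.41995675,  0.79469115,  0.15707053],
       [ 0.59591891,  0.52611917,  0.60669537, -1.54070235],
       [ 0.        ,  0.        ,  0.        ,  1.        ]])}
side {'fx': 374.723574191507, 'fy': 374.723574191507, 'cx': 254.48387956298447, 'cy': 190.5655001601154, 'view': array([[ 0.94659465, -0.32229012, -0.00936225, -0.52134197],
       [ 0.18112012,  0.50749472,  0.84240407, -0.12397058],
       [-0.26674721, -0.79911087,  0.53876501, -1.06248466],
       [ 0.        ,  0.        ,  0.        ,  1.        ]])}
wrist {'fx': 305.7112619669231, 'fy': 305.7112619669231, 'cx': 255.79628563329453, 'cy': 191.91136443671033, 'view': array([[ 4.25478497e-01,  9.04968346e-01, -5.84324959e-04,
        -6.24739654e-01],
       [-8.63463106e-01,  4.05770988e-01, -2.99635393e-01,
         3.57408301e-02],
       [-2.70923444e-01,  1.27992960e-01,  9.54053609e-01,
        -3.89682730e-01],
       [ 0.00000000e+00,  0.00000000e+00,  0.00000000e+00,
         1.00000000e+00]])}
```

View pics/scene0.png

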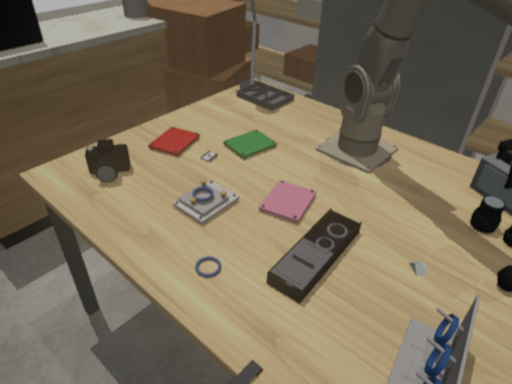

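View pics/side0.png

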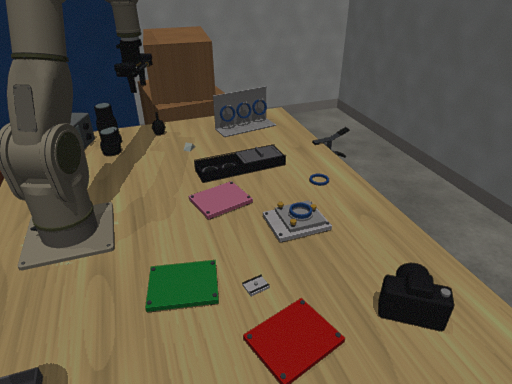

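The scene view shows the black caddy around (315,255), with the cover rib at about (306,258) and the stand around (207,200). In the side view the caddy is around (240,163), the rib at about (262,152) and the stand around (297,218).

```bash
cat >> look.py <<'E'
def load(fn): return {k:np.array(v) for k,v in json.load(open(f'pics/{fn}.json')).items()}
def ray(p,uv):
    V=p['view']; R=V[:3,:3]; c=-R.T@V[:3,3]
    d=R.T@np.array([(uv[0]-p['cx'])/p['fx'],-(uv[1]-p['cy'])/p['fy'],-1.]); return c,d/np.linalg.norm(d)
def onz(p,uv,z): c,d=ray(p,uv); return c+d*(z-c[2])/d[2]
def tri(obs):
    A=np.zeros((3,3)); b=np.zeros(3)
    for p,uv in obs:
        c,d=ray(p,uv); M=np.eye(3)-np.outer(d,d); A+=M; b+=M@c
    x=np.linalg.solve(A,b); return x,[float(np.linalg.norm(np.cross(x-ray(p,uv)[0],ray(p,uv)[1]))) for p,uv in obs]
def proj(p,X):
    q=p['view'][:3,:3]@np.asarray(X)+p['view'][:3,3]; return np.array([p['cx']+p['fx']*q[0]/-q[2], p['cy']-p['fy']*q[1]/-q[2]])
E
python3 - <<'E'
from look import *
np.set_printoptions(precision=3,suppress=True)
S=load('scene0');D=load('side0')
print('rib',tri([(S,(306,258)),(D,(262,152))]))
for uv in [(331,212),(361,222),(303,292),(270,272)]: print('caddy top corner scene',onz(S,uv,.037))
for uv in [(175,203),(207,220),(238,202),(206,181)]: print('stand top sc',onz(S,uv,.02))
for uv in [(263,217),(277,237),(330,228),(318,206)]: print('stand top sd',onz(D,uv,.02))
for n,a,b in [('ring',(208,267),(319,180)),('prism',(419,268),(189,147)),('qp',(209,156),(256,285))]: print(n,onz(S,a,.01),onz(D,b,.01))
for n,a in [('pink',(288,200))]: print(n,onz(S,a,.01))
E
```

```text
rib (array([0.645, 0.215, 0.052]), [0.00922593393594207, 0.00922593393594198])
caddy top corner scene [0.423 0.156 0.037]
caddy top corner scene [0.401 0.243 0.037]
caddy top corner scene [0.715 0.27  0.037]
caddy top corner scene [0.722 0.173 0.037]
stand top sc [ 0.699 -0.224  0.02 ]
stand top sc [ 0.685 -0.096  0.02 ]
stand top sc [ 0.563 -0.088  0.02 ]
stand top sc [ 0.557 -0.24   0.02 ]
stand top sd [ 0.533 -0.13   0.02 ]
stand top sd [ 0.538 -0.228  0.02 ]
stand top sd [ 0.691 -0.241  0.02 ]
stand top sd [ 0.708 -0.134  0.02 ]
ring [0.8   0.031 0.01 ] [0.79  0.017 0.01 ]
prism [0.425 0.434 0.01 ] [0.417 0.424 0.01 ]
qp [ 0.436 -0.356  0.01 ] [ 0.431 -0.364  0.01 ]
pink [0.438 0.01  0.01 ]
```

Emit:
carry_out --steps '[[[-41, -20, 0, 0, 0, -0.51], [-41, -20, 0, 0, 0, -0.51], [-41, -20, 0, 0, 0, -0.51], [-41, -20, 0, 0, 0, -0.51], [-41, -20, 0, 0, 0, -0.51], [-41, -20, 0, 0, 0, -0.51], [-41, -20, 0, 0, 0, -0.51], [-41, -20, 0, 0, 0, -0.51], [-41, -20, 0, 0, 0, -0.51], [-41, -20, 0, 0, 0, -0.51], [-41, -20, 0, 0, 0, -0.51], [-41, -20, 0, 0, 0, -0.51], [-41, -20, 0, 0, 0, -0.51], [-41, -20, 0, 0, 0, -0.51], [-41, -20, 0, 0, 0, -0.51], [-41, -20, 0, 0, 0, -0.51], [-41, -20, 0, 0, 0, -0.51], [-41, -20, 0, 0, 0, -0.51]]]' --hand 1

```text
time: 1.65
ee_pos: [0.5512, 0.2115, 0.2226]
eef_rot: [-0.036, 0.999, 0.0, -0.0]
ft_force: [-0.7, 0.5, -0.1]
width: 0.0002
grip_force: 0.0
```

Run:
```python
from look import *
s=r.read_state(); print({k:np.round(s[k],4).tolist() for k in ('time','joint_positions','ee_pos','eef_rot','ft_force','width')})
snap('wrist','w1')
```

```text
{'time': 1.65, 'joint_positions': [-0.5691, 0.2526, 0.1508, 1.5663, -0.039, 1.3255, 1.23], 'ee_pos': [0.5512, 0.2115, 0.2226], 'eef_rot': [-0.0364, 0.9993, 0.0001, -0.0], 'ft_force': [-0.6667, 0.5068, -0.0876], 'width': 0.0002}
```

View pics/w1.png

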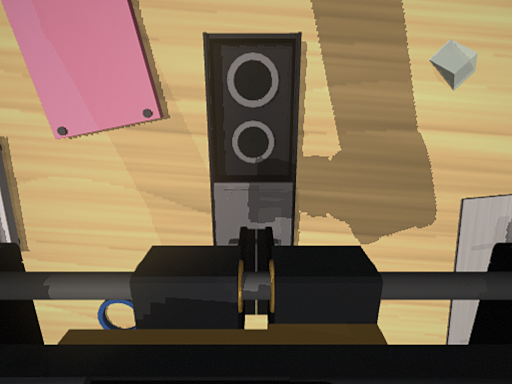

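The wrist view shows the near bay with two caps. The caddy's near corners are at (203,33) and (301,33), and the cover's near edge is at row 182. The rib is hidden by the gripper, so I'll move 10 cm further out.

Emit:
carry_out --steps '[[[-10, 0, 0, 0, 0, 0], [-10, 0, 0, 0, 0, 0], [-10, 0, 0, 0, 0, 0], [-10, 0, 0, 0, 0, 0], [-10, 0, 0, 0, 0, 0]]]'

```text
time: 2.12
ee_pos: [0.6516, 0.2177, 0.2216]
eef_rot: [-0.035, 0.999, -0.0, -0.001]
ft_force: [-0.3, -0.2, 0.0]
width: 0.0004
grip_force: 0.0
```

Run:
```python
from look import *
s=r.read_state(); print({k:np.round(s[k],4).tolist() for k in ('time','ee_pos','eef_rot')})
snap('wrist','w2')
```

```text
{'time': 2.1167, 'ee_pos': [0.6516, 0.2177, 0.2216], 'eef_rot': [-0.0354, 0.9994, -0.0003, -0.0005]}
```

View pics/w2.png

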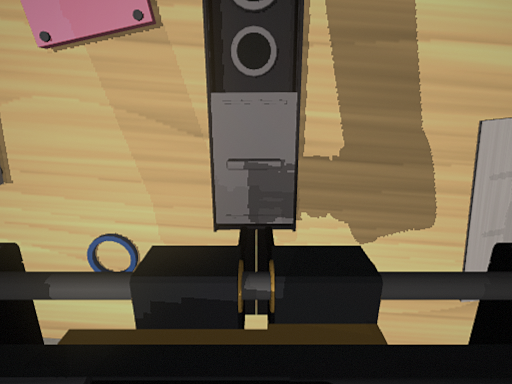

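The cover is in view with corners at about (211,93), (297,93), (297,223) and (214,223). The rib runs from (227,163) to (285,163), and the caddy's far end is at row ~230.

Run:
```python
from look import *
np.set_printoptions(precision=4,suppress=True)
a=load('w1');b=load('w2')
# near-edge rows/side columns by gradients
for n in ('w1','w2'):
    g=cv2.cvtColor(cv2.imread(f'pics/{n}.png'),cv2.COLOR_BGR2GRAY).astype(int)
    print(n,'col230',[ (i,g[i,230]) for i in (range(174,190) if n=='w1' else list(range(86,98))+list(range(154,174))+list(range(218,236)))])
    for row in ([215] if n=='w1' else [120,200]):
        print('row',row,[(j,g[row,j]) for j in list(range(203,222))+list(range(288,306))])
for l,u,v in [('coverL',(213,182),(211,93)),('coverR',(294,182),(297,93))]: print(l,tri([(a,u),(b,v)]))
for uv in [(211,93),(297,93),(214,223),(295,223)]: print('cover corner z41',onz(b,uv,.041))
for uv in [(227,159),(285,159)]: print('rib top near edge z57',onz(b,uv,.057))
for uv in [(203,33),(301,33)]: print('caddy near z37',onz(a,uv,.037))
for uv in [(214,231),(298,231)]: print('caddy far z37',onz(b,uv,.037))
```

```text
w1 col230 [(174, np.int64(45)), (175, np.int64(37)), (176, np.int64(30)), (177, np.int64(33)), (178, np.int64(31)), (179, np.int64(32)), (180, np.int64(29)), (181, np.int64(38)), (182, np.int64(65)), (183, np.int64(109)), (184, np.int64(120)), (185, np.int64(116)), (186, np.int64(115)), (187, np.int64(116)), (188, np.int64(120)), (189, np.int64(90))]
row 215 [(203, np.int64(183)), (204, np.int64(184)), (205, np.int64(183)), (206, np.int64(184)), (207, np.int64(183)), (208, np.int64(183)), (209, np.int64(184)), (210, np.int64(192)), (211, np.int64(140)), (212, np.int64(63)), (213, np.int64(36)), (214, np.int64(58)), (215, np.int64(104)), (216, np.int64(110)), (217, np.int64(108)), (218, np.int64(108)), (219, np.int64(107)), (220, np.int64(107)), (221, np.int64(106)), (288, np.int64(65)), (289, np.int64(66)), (290, np.int64(69)), (291, np.int64(48)), (292, np.int64(22)), (293, np.int64(14)), (294, np.int64(40)), (295, np.int64(94)), (296, np.int64(102)), (297, np.int64(98)), (298, np.int64(108)), (299, np.int64(104)), (300, np.int64(164)), (301, np.int64(177)), (302, np.int64(174)), (3
[... 2638 characters left out ...]
int64(111)), (301, np.int64(114)), (302, np.int64(113)), (303, np.int64(114)), (304, np.int64(113)), (305, np.int64(113))]
coverL (array([0.57  , 0.1627, 0.034 ]), [0.0005598640595612972, 0.0005598640595613857])
coverR (array([0.5633, 0.257 , 0.0334]), [0.0008178188814931942, 0.0008178188814931939])
cover corner z41 [0.5699 0.1642 0.041 ]
cover corner z41 [0.5635 0.2553 0.041 ]
cover corner z41 [0.7191 0.1718 0.041 ]
cover corner z41 [0.7122 0.2693 0.041 ]
rib top near edge z57 [0.6364 0.1854 0.057 ]
rib top near edge z57 [0.632  0.2478 0.057 ]
caddy near z37 [0.4122 0.1476 0.037 ]
caddy near z37 [0.405  0.2472 0.037 ]
caddy far z37 [0.7315 0.1716 0.037 ]
caddy far z37 [0.7243 0.2748 0.037 ]
```

Emit:
carry_out --steps '[[[-2.3, 0, 4, 0, 0, -0.01], [-2.3, 0, 8, 0, 0, -0.01], [-2.3, 0, 11, 0, 0, -0.01], [-2.3, 0, 14, 0, 0, -0.01], [-2.3, 0, 16, 0, 0, -0.01], [-2.3, 0, 17.3, 0, 0, -0.01], [-2.3, 0, 17.3, 0, 0, -0.01], [-2.3, 0, 17.3, 0, 0, -0.01], [-2.3, 0, 17.3, 0, 0, -0.01]]]'

```text
time: 2.92
ee_pos: [0.6753, 0.2199, 0.0519]
eef_rot: [-0.041, 0.999, 0.001, 0.001]
ft_force: [-0.8, -0.5, 0.4]
width: 0.0006
grip_force: 0.0
```

Emit:
carry_out --steps '[[[0, 0, 0.4, 0, 0, 0], [1, 0, 0.4, 0, 0, 0], [2, 0, 0.4, 0, 0, 0], [3, 0, 0.4, 0, 0, 0], [4, 0, 0.4, 0, 0, 0], [5, 0, 0.4, 0, 0, 0], [6, 0, 0.4, 0, 0, 0], [7, 0, 0.4, 0, 0, 0], [8, 0, 0.4, 0, 0, 0], [9, 0, 0.4, 0, 0, 0], [10, 0, 0.4, 0, 0, 0], [11, 0, 0.4, 0, 0, 0], [12, 0, 0.4, 0, 0, 0], [13, 0, 0.4, 0, 0, 0], [14, 0, 0.4, 0, 0, 0], [15, 0, 0.4, 0, 0, 0], [15.5, 0, 0.4, 0, 0, 0], [16, 0, 0.4, 0, 0, 0], [16, 0, 0.4, 0, 0, 0], [16, 0, 0.4, 0, 0, 0]]]'

```text
time: 4.58
ee_pos: [0.5151, 0.2063, 0.0459]
eef_rot: [-0.041, 0.999, 0.0, 0.0]
ft_force: [0.3, 0.1, -0.9]
width: 0.0006
grip_force: 0.0
```

Emit:
carry_out --steps '[[[0.3, 0, 0, 0, 0, 0], [0.6, 0, 0, 0, 0, 0], [0.9, 0, 0, 0, 0, 0], [0.9, 0, 0, 0, 0, 0], [0.9, 0, 0, 0, 0, 0]]]'

```text
time: 5.0
ee_pos: [0.5097, 0.2058, 0.0462]
eef_rot: [-0.04, 0.999, 0.001, 0.004]
ft_force: [16.9, 2.4, -11.3]
width: 0.0006
grip_force: 8.5
```

Run:
```python
from look import *
snap('scene','s2')
im=cv2.imread('pics/s2.png')[180:320,230:390]; cv2.imwrite('pics/s2c.png',cv2.resize(im,None,fx=4,fy=4))
```

```text
(no output)
```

View pics/s2c.png

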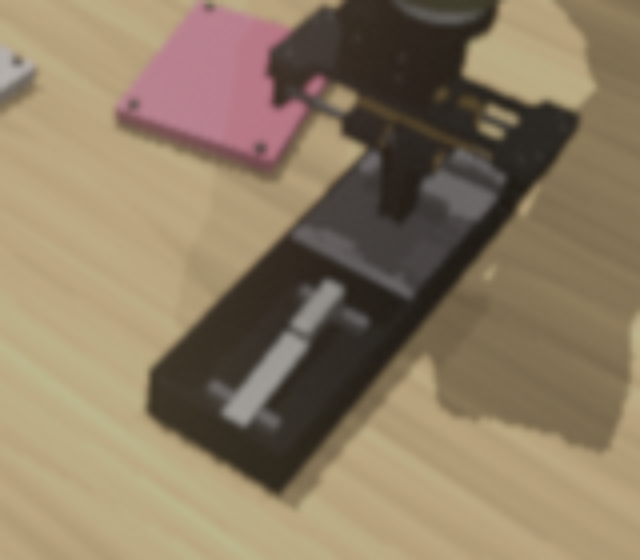

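The cover has reached its stop at about 17 N. It now lies over the near bay and the gauge is exposed in the far bay. Next I'll back off, go up and view the gauge with the wrist camera.

Emit:
carry_out --steps '[[[-1, 0, 0, 0, 0, 0], [-1.5, 0, -2, 0, 0, 0], [-4, 0, -5, 0, 0, 0], [-7, 0, -8, 0, 0, 0], [-10, 0, -11, 0, 0, 0], [-13, 0, -14, 0, 0, 0], [-15.5, 0, -17.5, 0, 0, 0], [-15.5, 0, -17.5, 0, 0, 0], [-15.5, 0, -17.5, 0, 0, 0], [-15.5, 0, -17.5, 0, 0, 0]]]' --hand 0.2

```text
time: 5.88
ee_pos: [0.6598, 0.218, 0.2192]
eef_rot: [-0.041, 0.999, -0.0, -0.001]
ft_force: [-0.4, -0.0, -0.5]
width: 0.0344
grip_force: 0.0
```

Run:
```python
from look import *
s=r.read_state(); print({k:np.round(s[k],4).tolist() for k in ('time','ee_pos','eef_rot','width')})
snap('wrist','w3')
im=cv2.imread('pics/w3.png')[0:260,180:330]; cv2.imwrite('pics/w3c.png',cv2.resize(im,(345,598)))
```

```text
{'time': 5.8833, 'ee_pos': [0.6598, 0.218, 0.2192], 'eef_rot': [-0.0406, 0.9992, -0.0002, -0.0011], 'width': 0.0344}
```

View pics/w3c.png

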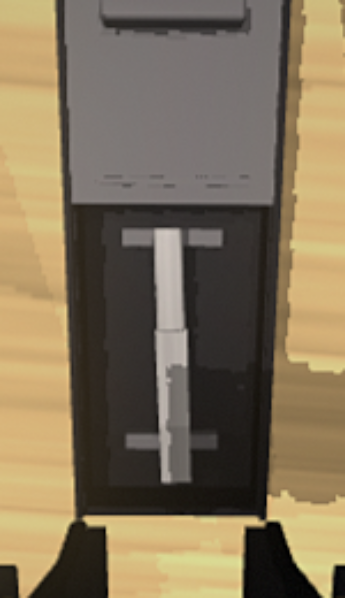

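The gauge lies in the far bay. The near end of its handle is at row ~99, the handle/blade junction at ~143.5 and the tip at ~209.5, with columns around 247–262. Now I'll take precise positions.

Run:
```python
from look import *
np.set_printoptions(precision=4,suppress=True)
w=load('w3');s=load('s2')
hn,hj,t=(253.2,99.5),(254.2,143.5),(256.5,209.7)
H=onz(w,hn,.031),onz(w,hj,.031),onz(w,t,.0166)
print('hand near, junction, tip',*H, 'len',np.linalg.norm(H[1]-H[0]),np.linalg.norm(H[2]-H[1]))
f=lambda c:(230+c[0]/4-.4,180+c[1]/4-.4)
print('tri near',tri([(w,hn),(s,f((330,283)))]),'junc',tri([(w,hj),(s,f((299,332)))]),'tip',tri([(w,t),(s,f((240,418)))]))
d=(H[2]-H[0])[:2]; print('yaw',np.arctan2(d[1],d[0]))
m=(H[0]+H[1])/2; st=r.read_state(); q=st['eef_rot']
from scipy.spatial.transform import Rotation as R
T=R.from_quat(q); print('grip',m,'shift tool cm (z to 0.02)',100*T.inv().apply(np.r_[m[:2],.012]-st['ee_pos']), 'toolx yaw',np.arctan2(*T.as_matrix()[[1,0],0])-np.pi)
# cover near edge
print('cover edge now',onz(w,(180+170/2.3,206/2.3),.041))
```

```text
hand near, junction, tip [0.5816 0.2088 0.031 ] [0.6293 0.2137 0.031 ] [0.7146 0.2233 0.0166] len 0.047968119320193583 0.08709179427094231
tri near (array([0.583 , 0.2062, 0.0317]), [0.0030215406014107954, 0.003021540601410783]) junc (array([0.6301, 0.2131, 0.0277]), [0.0007042987758834415, 0.0007042987758834392]) tip (array([0.7105, 0.2248, 0.0252]), [0.0019915362093509154, 0.001991536209350843])
yaw 0.1082867949551965
grip [0.6054 0.2113 0.031 ] shift tool cm (z to 0.02) [ 5.3472 -0.2321 20.6853] toolx yaw -6.201667058361354
cover edge now [0.5714 0.2089 0.041 ]
```

Emit:
carry_out --steps '[[[3, -0.25, 4, 0, 0, -0.027], [5.95, -0.25, 8, 0, 0, -0.027], [5.95, -0.25, 12, 0, 0, -0.027], [5.95, -0.25, 15, 0, 0, -0.027], [5.95, -0.25, 17, 0, 0, -0.027], [5.95, -0.25, 17, 0, 0, -0.027], [5.95, -0.25, 17, 0, 0, -0.027], [5.95, -0.25, 17, 0, 0, -0.027]]]' --hand 0.2

```text
time: 6.6
ee_pos: [0.6019, 0.2112, 0.0521]
eef_rot: [-0.054, 0.999, 0.0, 0.001]
ft_force: [1.5, 0.1, 1.2]
width: 0.0349
grip_force: 0.0
```

Run:
```python
from look import *
from scipy.spatial.transform import Rotation as R
st=r.read_state();T=R.from_quat(st['eef_rot'])
print(st['ee_pos'],T.as_matrix().round(4),100*T.inv().apply(np.array([.5994,.2107,.010])-st['ee_pos']))
```

```text
[0.60187736 0.21115951 0.05206292] [[-9.941e-01 -1.081e-01  1.400e-03]
 [-1.081e-01  9.941e-01  7.000e-04]
 [-1.500e-03  5.000e-04 -1.000e+00]] [ 0.25742476 -0.02117765  4.20590804]
```

Emit:
carry_out --steps '[[[0.1, 0, 1.5, 0, 0, 0], [0.1, 0, 3, 0, 0, 0], [0.1, 0, 3.9, 0, 0, 0], [0.1, 0, 3.9, 0, 0, 0], [0.1, 0, 3.9, 0, 0, 0], [0.1, 0, 3.9, 0, 0, 0]]]'

```text
time: 7.1
ee_pos: [0.6011, 0.211, 0.013]
eef_rot: [-0.054, 0.999, 0.0, 0.001]
ft_force: [0.1, -0.2, -0.5]
width: 0.0348
grip_force: 0.0
```

Emit:
carry_out --steps '[[[0.1, 0, 0.3, 0, 0, 0], [0.1, 0, 0.3, 0, 0, 0], [0.1, 0, 0.3, 0, 0, 0]]]'

```text
time: 7.35
ee_pos: [0.6005, 0.211, 0.0095]
eef_rot: [-0.054, 0.999, 0.0, 0.001]
ft_force: [3.6, 0.8, 1.3]
width: 0.0351
grip_force: 1.9
```

Emit:
carry_out --steps '[[[0, 0, 0, 0, 0, 0], [0, 0, 0, 0, 0, 0], [0, 0, 0, 0, 0, 0], [0, 0, 0, 0, 0, 0], [0, 0, 0, 0, 0, 0], [0, 0, 0, 0, 0, 0]]]' --hand 1 --squeeze 45

```text
time: 7.85
ee_pos: [0.6001, 0.2117, 0.0092]
eef_rot: [-0.054, 0.999, 0.001, 0.001]
ft_force: [4.1, 3.6, 1.3]
width: 0.014
grip_force: 46.2
```

Emit:
carry_out --steps '[[[0, 0, -0.5, 0, 0, 0], [0, 0, -2, 0, 0, 0], [0, 0, -4, 0, 0, 0], [0, 0, -6.5, 0, 0, 0], [0, 0, -9, 0, 0, 0], [0, 0, -12, 0, 0, 0], [0, 0, -15, 0, 0, 0], [0, 0, -17, 0, 0, 0], [0, 0, -17, 0, 0, 0]]]'

```text
time: 8.6
ee_pos: [0.6007, 0.2112, 0.1833]
eef_rot: [-0.054, 0.999, 0.001, 0.002]
ft_force: [0.3, 0.8, -0.9]
width: 0.0134
grip_force: 45.0
```

Emit:
carry_out --steps '[[[0.5, -3, 0, 0, 0, 0], [1, -6, 0, 0, 0, 0], [1.5, -9, 0, 0, 0, 0], [2, -12, 0, 0, 0, 0], [2, -15, 0, 0, 0, 0], [2, -18, 0, 0, 0, 0], [2, -21, 0, 0, 0, 0], [3, -24, 0, 0, 0, 0], [3, -27, 0, 0, 0, 0], [3, -30, 0, 0, 0, 0], [4, -33, 0, 0, 0, 0], [4, -36, 0, 0, 0, 0], [4, -37.5, 0, 0, 0, 0], [4, -37.5, 0, 0, 0, 0], [4, -37.5, 0, 0, 0, 0], [4, -37.5, 0, 0, 0, 0]]]'

```text
time: 9.93
ee_pos: [0.5996, -0.1651, 0.1775]
eef_rot: [-0.055, 0.999, 0.001, -0.001]
ft_force: [-0.2, 0.9, -1.1]
width: 0.0132
grip_force: 45.0
```

Run:
```python
from look import *
s=r.read_state(); print({k:np.round(s[k],4).tolist() for k in ('time','ee_pos','eef_rot','width','grip_force','ft_force','torque','joint_positions')})
snap('wrist','w4');snap('side','d4')
a=cv2.imread('pics/w4.png'); b=cv2.imread('pics/d4.png')[80:260,180:400]
b=cv2.resize(b,(512,int(180*512/220)))[:216]
cv2.imwrite('pics/m4.png',np.vstack([a,b]))
```

```text
{'time': 9.9333, 'ee_pos': [0.5996, -0.1651, 0.1775], 'eef_rot': [-0.0546, 0.9985, 0.0006, -0.0009], 'width': 0.0132, 'grip_force': 44.9815, 'ft_force': [-0.2282, 0.9113, -1.1036], 'torque': [0.0506, 0.0614, -0.0137], 'joint_positions': [-0.0772, 0.3606, 0.348, 1.5465, -0.1274, 1.2589, 1.9697]}
```

View pics/m4.png

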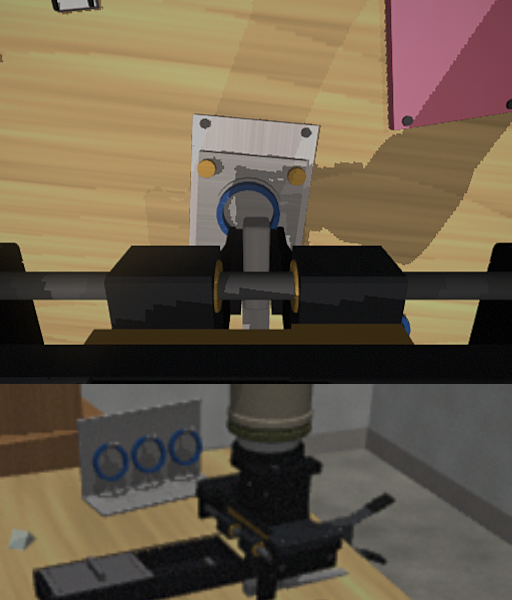

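The stand is in view: base front edge from (193,114) to (320,124), upper-plate front edge from (200,151) to (312,161). The handle's rear end is at about (257,218), so the gauge is held straight. Next I'll fit the edges.

```bash
cat > fit.py <<'E'
from look import *
def edge(fn, pts, half=5, n=40, ch=None):
    """pts: two pixel ends of an edge; refine by max gradient along normal; return refined line end points"""
    g=cv2.GaussianBlur(cv2.cvtColor(cv2.imread(f'pics/{fn}.png'),cv2.COLOR_BGR2GRAY),(3,3),0).astype(np.float32)
    a,b=map(np.array,pts); d=(b-a)/np.linalg.norm(b-a); nrm=np.array([-d[1],d[0]])
    P=[]
    t=np.arange(-half,half+.01,.25)
    for s in np.linspace(.08,.92,n):
        L=(a+s*(b-a))[None]+t[:,None]*nrm
        v=cv2.remap(g,L[:,0].astype(np.float32)[:,None],L[:,1].astype(np.float32)[:,None],cv2.INTER_LINEAR)[:,0]
        P.append(L[np.argmax(np.abs(np.gradient(v)))])
    P=np.array(P,np.float32)
    vx,vy,x,y=cv2.fitLine(P,cv2.DIST_HUBER,0,.5,.01).ravel()
    v=np.array([vx,vy]); o=np.array([x,y])
    return [o+v*np.dot(q-o,v) for q in (a,b)], float(np.median(np.abs((P-o)@np.array([-vy,vx]))))
E
python3 - <<'E'
from fit import *
np.set_printoptions(precision=4,suppress=True)
w=load('w4')
def isect(A,B):
    l=np.cross(np.cross(np.r_[A[0],1],np.r_[A[1],1]),np.cross(np.r_[B[0],1],np.r_[B[1],1])); return l[:2]/l[2]
fr,e1=edge('w4',((193,114),(320,124))); L,e2=edge('w4',((193,114),(190,240)),4); Rr,e3=edge('w4',((320,124),(304,240)),4)
up,e4=edge('w4',((212,152),(290,159.5)),4)
print(e1,e2,e3,e4,fr,up)
cl,cr=isect(fr,L),isect(fr,Rr)
A,B=onz(w,cl,.02),onz(w,cr,.02); d=B-A
print('corners',cl,cr,A,B,'w',np.linalg.norm(d),'mid',(A+B)/2,'yaw',np.arctan2(-d[0],d[1]))
P=[onz(w,q,.034) for q in up]; dd=P[1]-P[0]; print('upper top edge z.034',P,'yaw',np.arctan2(-dd[0],dd[1]))
for nm,l in (('L',L),('R',Rr)):
    p=[onz(w,q,.02) for q in l]; v=p[1]-p[0]; print(nm,'yaw',np.arctan2(v[1],v[0]))
print('handle end',onz(w,(257,218),.2))
g=[onz(w,(246,221),.18+.0065+.016),onz(w,(270,221),.2)]; print(g)
E
```

```text
0.23597946763038635 0.2659737467765808 0.30310124158859253 0.2198687493801117 [array([192.957, 114.481]), array([319.8368, 125.8248])] [array([212.191 , 149.8712]), array([290.2357, 156.8718])]
corners [192.2938 114.4217] [317.6698 125.6311] [ 0.5424 -0.2356  0.02  ] [ 0.5396 -0.1079  0.02  ] w 0.12773392349607818 mid [ 0.541  -0.1717  0.02  ] yaw 0.021418710399585057
upper top edge z.034 [array([ 0.5736, -0.2115,  0.034 ]), array([ 0.5721, -0.1331,  0.034 ])] yaw 0.01805411863545245
L yaw 0.020363874534659356
R yaw 0.03059270769566961
handle end [ 0.5742 -0.1674  0.2   ]
[array([ 0.5753, -0.1726,  0.2025]), array([ 0.5751, -0.1609,  0.2   ])]
```

Emit:
carry_out --steps '[[[2, 0.1, 0, 0, 0, 0.03], [5, 0.3, 0, 0, 0, 0.088], [8, 0.5, 0, 0, 0, 0.088], [11, 0.8, 0, 0, 0, 0.088], [14, 0.8, 0, 0, 0, 0.088], [15.4, 0.8, 2, 0, 0, 0.088], [15.4, 0.8, 5, 0, 0, 0.088], [15.4, 0.8, 8, 0, 0, 0.088], [15.4, 0.8, 11, 0, 0, 0.088], [15.4, 0.8, 12.5, 0, 0, 0.088], [15.4, 0.8, 12.5, 0, 0, 0.088], [15.4, 0.8, 12.5, 0, 0, 0.088], [15.4, 0.8, 12.5, 0, 0, 0.088]]]'

```text
time: 11.12
ee_pos: [0.4471, -0.1749, 0.0547]
eef_rot: [-0.011, 1.0, -0.0, 0.001]
ft_force: [0.5, -0.4, -0.4]
width: 0.0136
grip_force: 45.0
```

Run:
```python
from look import *
from scipy.spatial.transform import Rotation as R
s=r.read_state(); print({k:np.round(s[k],4).tolist() for k in ('time','ee_pos','width','grip_force','ft_force','joint_positions')}); print(R.from_quat(s['eef_rot']).as_matrix().round(4))
snap('side','d5'); snap('scene','s5')
a=cv2.resize(cv2.imread('pics/d5.png')[155:255,225:345],(600,500))
b=cv2.imread('pics/s5.png')[160:235,160:265]; b=cv2.resize(b,None,fx=4,fy=4)
cv2.imwrite('pics/d5c.png',a); cv2.imwrite('pics/s5c.png',b)
h=np.zeros((600,800,3),np.uint8); a=cv2.resize(a,(420,350)); h[:350,:420]=a; h[:300,380+40:800]=cv2.resize(b,(380,300)) if False else 0
h[300:600,380:800]=b[:300,:420]; cv2.imwrite('pics/m5.png',h)
```

```text
{'time': 11.1167, 'ee_pos': [0.4471, -0.1749, 0.0547], 'width': 0.0136, 'grip_force': 44.9812, 'ft_force': [0.4507, -0.4329, -0.4251], 'joint_positions': [-0.072, 0.1897, 0.3811, 2.0392, -0.0883, 0.9264, 1.9477]}
[[-9.998e-01 -2.100e-02  1.600e-03]
 [-2.100e-02  9.998e-01 -1.000e-04]
 [-1.600e-03 -2.000e-04 -1.000e+00]]
```

View pics/m5.png

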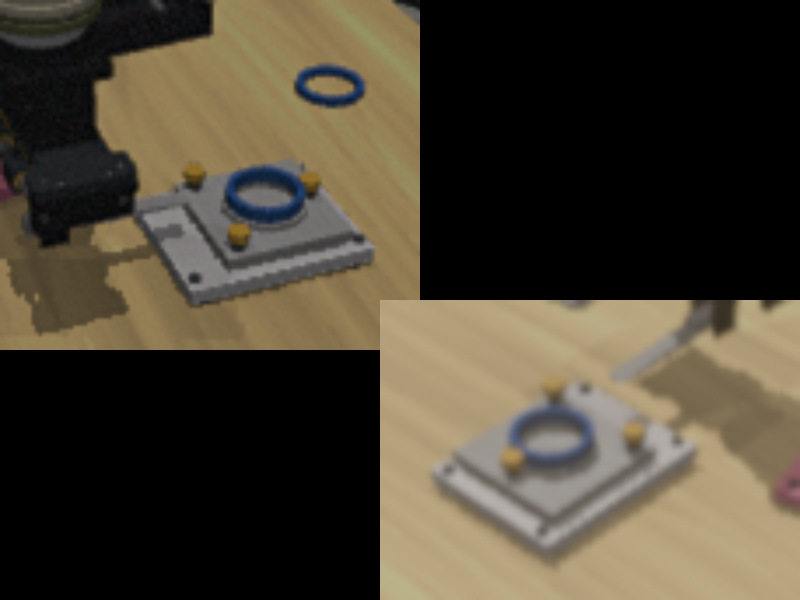

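Both views show the blade pointing at the front ledge and held level. The tip is at about (277,209) in the side view and (219,179) in the scene view.

Run:
```python
from look import *
np.set_printoptions(precision=4,suppress=True)
S=load('s5');D=load('d5')
X,e=tri([(S,(218.9,178.9)),(D,(277.3,209.3))]); print(X,e)
for t in (.105,.11,.1155,.12):
    E=np.array([.4471+t,-.1749+t*.021,.0605]); print(t,proj(S,E),proj(D,E))
for nm,P in (('ledgemid',(.541,-.1717,.02)),('edge',(.576,-.171,.024))): print(nm,proj(S,P),proj(D,P))
for nm,P in (('cornerL',(.541-.0014*-1,-.2367,.02)),('cornerR',(.5396,-.1067,.02))): print(nm,proj(S,P),proj(D,P))
```

```text
[ 0.5617 -0.1702  0.0666] [0.0013340325277279984, 0.0013340325277281253]
0.105 [221.0112 178.7263] [274.8091 212.4363]
0.11 [219.8888 179.4127] [276.4736 212.0612]
0.1155 [218.648  180.1717] [278.2993 211.6497]
0.12 [217.6279 180.7956] [279.7891 211.314 ]
ledgemid [224.0327 187.621 ] [270.7339 224.6375]
edge [216.2539 191.5204] [282.1637 220.8543]
cornerL [209.8601 179.5932] [279.8524 238.5598]
cornerR [238.954  196.0728] [262.4623 212.0085]
```

Emit:
carry_out --steps '[[[0, 0, 1, 0, 0, 0], [0, 0, 2, 0, 0, 0], [0, 0, 3, 0, 0, 0], [0, 0, 3, 0, 0, 0], [0, 0, 3, 0, 0, 0], [0, 0, 3, 0, 0, 0]]]'

```text
time: 11.72
ee_pos: [0.446, -0.1753, 0.0234]
eef_rot: [-0.01, 1.0, -0.0, -0.0]
ft_force: [-0.2, -0.3, -1.3]
width: 0.014
grip_force: 45.0
```

Run:
```python
from look import *
s=r.read_state(); print({k:np.round(s[k],4).tolist() for k in ('time','ee_pos','ft_force')})
snap('side','d6'); snap('scene','s6')
a=cv2.resize(cv2.imread('pics/d6.png')[190:245,235:310],(600,440),interpolation=cv2.INTER_CUBIC)[:300]
b=cv2.resize(cv2.imread('pics/s6.png')[165:202,200:275],(600,296),interpolation=cv2.INTER_CUBIC)
cv2.imwrite('pics/m6.png',np.vstack([a,b]))
np.set_printoptions(precision=1,suppress=True)
S=load('s6');D=load('d6'); x=np.array(s['ee_pos'])
for t in (.03,.07,.1155):
  E=x+[t,t*.021,.0058]; print(t,(proj(D,E)-[235,190])*8,(proj(S,E)-[200,165])*8+[0,300])
```

```text
{'time': 11.7167, 'ee_pos': [0.446, -0.1753, 0.0234], 'ft_force': [-0.2024, -0.3121, -1.3496]}
0.03 [113.2 299.6] [299.1 391.8]
0.07 [221.5 274.4] [232.1 434. ]
0.1155 [341.8 246.4] [152.8 483.8]
```

View pics/m6.png

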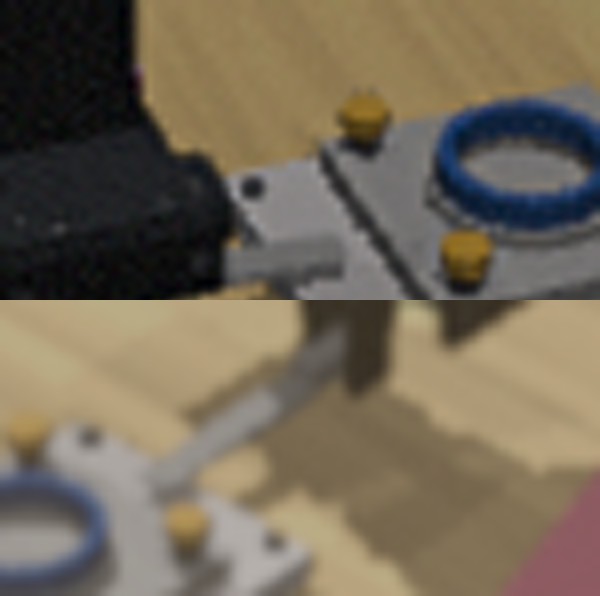

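The tip projects to within about 1–2 px of where I expected it (zoomed (342,262) in the side view and (155,480) in the scene view), 20 mm over the ledge. Now I'll descend gently until it touches.

Emit:
carry_out --steps '[[[0, 0, 0.3, 0, 0, 0], [0, 0, 0.5, 0, 0, 0], [0, 0, 0.7, 0, 0, 0], [0, 0, 0.7, 0, 0, 0], [0, 0, 0.7, 0, 0, 0], [0, 0, 0.7, 0, 0, 0]]]'

```text
time: 12.32
ee_pos: [0.4461, -0.1751, 0.0165]
eef_rot: [-0.01, 1.0, 0.0, -0.0]
ft_force: [0.3, -0.1, -1.5]
width: 0.0136
grip_force: 45.0
```

Emit:
carry_out --steps '[[[0, 0, 0.1, 0, 0, 0], [0, 0, 0.1, 0, 0, 0], [0, 0, 0.1, 0, 0, 0]]]'

```text
time: 12.57
ee_pos: [0.4461, -0.1751, 0.0155]
eef_rot: [-0.01, 1.0, 0.0, -0.0]
ft_force: [0.6, -0.2, -1.7]
width: 0.0136
grip_force: 45.0
```

Emit:
carry_out --steps '[[[0, 0, 0.1, 0, 0, 0], [0, 0, 0.1, 0, 0, 0], [0, 0, 0.1, 0, 0, 0]]]'

```text
time: 12.82
ee_pos: [0.4461, -0.1751, 0.0145]
eef_rot: [-0.01, 1.0, 0.0, -0.0]
ft_force: [-0.0, 0.3, -0.6]
width: 0.0135
grip_force: 45.0
```

Emit:
carry_out --steps '[[[0, 0, 0.1, 0, 0, 0], [0, 0, 0.1, 0, 0, 0], [0, 0, 0.1, 0, 0, 0]]]'

```text
time: 13.07
ee_pos: [0.4462, -0.1752, 0.0136]
eef_rot: [-0.01, 1.0, 0.0, 0.0]
ft_force: [-0.2, 0.7, 0.5]
width: 0.0136
grip_force: 45.0
```

Emit:
carry_out --steps '[[[-0.3, 0, 0, 0, 0, 0], [-0.6, 0, 0, 0, 0, 0], [-0.9, 0, 0, 0, 0, 0], [-1.2, 0, 0, 0, 0, 0], [-1.5, 0, 0, 0, 0, 0], [-1.8, 0, 0, 0, 0, 0], [-1.8, 0, 0, 0, 0, 0], [-1.8, 0, 0, 0, 0, 0]]]'

```text
time: 13.73
ee_pos: [0.465, -0.1748, 0.0137]
eef_rot: [-0.01, 1.0, -0.0, 0.001]
ft_force: [1.5, 0.3, 0.9]
width: 0.0134
grip_force: 45.0
```

Emit:
carry_out --steps '[[[-0.3, 0, 0, 0, 0, 0], [-0.6, 0, 0, 0, 0, 0], [-0.9, 0, 0, 0, 0, 0], [-1.2, 0, 0, 0, 0, 0], [-1.5, 0, 0, 0, 0, 0], [-1.5, 0, 0, 0, 0, 0], [-1.5, 0, 0, 0, 0, 0]]]'

```text
time: 14.32
ee_pos: [0.4799, -0.1745, 0.0137]
eef_rot: [-0.01, 1.0, -0.0, 0.001]
ft_force: [1.1, -0.5, 1.2]
width: 0.0138
grip_force: 45.0
```

Emit:
carry_out --steps '[[[-0.2, 0, 0, 0, 0, 0], [-0.4, 0, 0, 0, 0, 0], [-0.6, 0, 0, 0, 0, 0], [-0.6, 0, 0, 0, 0, 0], [-0.6, 0, 0, 0, 0, 0]]]'

```text
time: 14.73
ee_pos: [0.4853, -0.1743, 0.0136]
eef_rot: [-0.01, 1.0, 0.0, 0.0]
ft_force: [-2.4, 0.1, 4.7]
width: 0.0136
grip_force: 45.0
```

Emit:
carry_out --steps '[[[-0.2, 0, 0, 0, 0, 0], [-0.4, 0, 0, 0, 0, 0], [-0.6, 0, 0, 0, 0, 0], [-0.6, 0, 0, 0, 0, 0], [-0.6, 0, 0, 0, 0, 0]]]'

```text
time: 15.15
ee_pos: [0.4902, -0.1743, 0.0135]
eef_rot: [-0.01, 1.0, 0.0, -0.001]
ft_force: [-6.9, -0.4, 9.6]
width: 0.0134
grip_force: 45.0
```

Emit:
carry_out --steps '[[[-0.2, 0, 0, 0, 0, 0], [-0.4, 0, 0, 0, 0, 0], [-0.5, 0, 0, 0, 0, 0], [-0.5, 0, 0, 0, 0, 0], [-0.5, 0, 0, 0, 0, 0]]]'

```text
time: 15.57
ee_pos: [0.4908, -0.1744, 0.0123]
eef_rot: [-0.009, 1.0, 0.001, -0.005]
ft_force: [-23.0, 0.6, 17.6]
width: 0.0136
grip_force: 45.0
```

Emit:
carry_out --steps '[[[0, 0, -0.05, 0, 0, 0], [0.1, 0, -0.1, 0, 0, 0], [0.2, 0, -0.15, 0, 0, 0], [0.2, 0, -0.15, 0, 0, 0], [0.2, 0, -0.15, 0, 0, 0]]]'

```text
time: 15.98
ee_pos: [0.4928, -0.1739, 0.0139]
eef_rot: [-0.01, 1.0, 0.0, -0.001]
ft_force: [-4.9, -0.4, -6.4]
width: 0.0135
grip_force: 45.0
```

Run:
```python
from look import *
from scipy.spatial.transform import Rotation as R
s=r.read_state(); print({k:np.round(s[k],4).tolist() for k in ('time','ee_pos','ft_force','torque','grip_force')}); print(R.from_quat(s['eef_rot']).as_matrix().round(4))
snap('side','d7'); snap('scene','s7')
a=cv2.resize(cv2.imread('pics/d7.png')[190:245,235:310],(600,440),interpolation=cv2.INTER_CUBIC)[:300]
b=cv2.resize(cv2.imread('pics/s7.png')[165:202,200:275],(600,296),interpolation=cv2.INTER_CUBIC)
cv2.imwrite('pics/m7.png',np.vstack([a,b]))
```

```text
{'time': 15.9833, 'ee_pos': [0.4928, -0.1739, 0.0139], 'ft_force': [-4.8597, -0.3529, -6.3804], 'torque': [-0.143, 1.1891, -0.0507], 'grip_force': 45.0015}
[[-9.998e-01 -2.010e-02 -2.900e-03]
 [-2.010e-02  9.998e-01  5.000e-04]
 [ 2.900e-03  6.000e-04 -1.000e+00]]
```

View pics/m7.png

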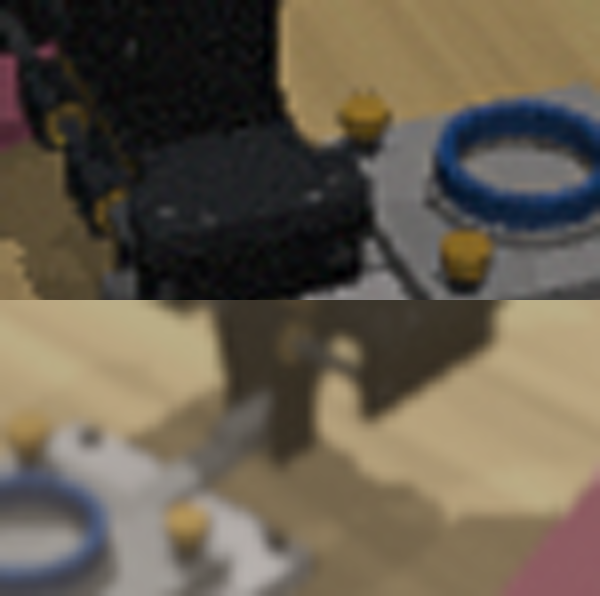

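Emit:
carry_out --steps '[[[-0.05, 0, 0.02, 0, 0, 0], [-0.1, 0, 0.05, 0, 0, 0], [-0.1, 0, 0.05, 0, 0, 0], [-0.1, 0, 0.05, 0, 0, 0]]]'

```text
time: 16.42
ee_pos: [0.495, -0.1739, 0.0143]
eef_rot: [-0.01, 1.0, 0.0, -0.0]
ft_force: [-2.4, 0.1, -7.2]
width: 0.0138
grip_force: 45.0
```

Emit:
carry_out --steps '[[[0, 0, 0.05, 0, 0, 0], [0, 0, 0.05, 0, 0, 0], [0, 0, 0.05, 0, 0, 0], [0, 0, 0.05, 0, 0, 0]]]'

```text
time: 16.75
ee_pos: [0.4953, -0.1741, 0.0141]
eef_rot: [-0.01, 1.0, 0.0, 0.0]
ft_force: [-3.5, 0.7, -6.1]
width: 0.0134
grip_force: 45.0
```

Emit:
carry_out --steps '[[[0, 0, 0.05, 0, 0, 0], [0, 0, 0.05, 0, 0, 0], [0, 0, 0.05, 0, 0, 0], [0, 0, 0.05, 0, 0, 0]]]'

```text
time: 17.08
ee_pos: [0.4953, -0.1741, 0.0137]
eef_rot: [-0.01, 1.0, 0.0, 0.0]
ft_force: [-4.3, 0.6, -0.7]
width: 0.0139
grip_force: 45.0
```

Emit:
carry_out --steps '[[[-0.1, 0, 0.0, 0, 0, 0], [-0.2, 0, 0.0, 0, 0, 0], [-0.2, 0, 0.0, 0, 0, 0], [-0.2, 0, 0.0, 0, 0, 0], [-0.2, 0, 0.0, 0, 0, 0]]]'

```text
time: 17.5
ee_pos: [0.4953, -0.1742, 0.0135]
eef_rot: [-0.01, 1.0, 0.001, -0.002]
ft_force: [-13.8, 2.3, 7.2]
width: 0.0138
grip_force: 45.0
```

Run:
```python
from look import *
s=r.read_state(); print({k:np.round(s[k],4).tolist() for k in ('time','ee_pos','ft_force','torque','joint_vel')})
```

```text
{'time': 17.5, 'ee_pos': [0.4953, -0.1742, 0.0135], 'ft_force': [-13.7688, 2.3318, 7.234], 'torque': [0.5358, 3.169, 0.1079], 'joint_vel': [-0.0005, 0.0025, 0.0006, -0.0006, -0.0018, -0.0014, -0.0004]}
```

Emit:
carry_out --steps '[[[0, 0, -0.03, 0, 0, 0], [0, 0, -0.03, 0, 0, 0], [0, 0, -0.03, 0, 0, 0], [0, 0, -0.03, 0, 0, 0], [0, 0, -0.03, 0, 0, 0], [0, 0, -0.03, 0, 0, 0], [0, 0, -0.03, 0, 0, 0], [0, 0, -0.03, 0, 0, 0]]]'

```text
time: 18.17
ee_pos: [0.4953, -0.1742, 0.0136]
eef_rot: [-0.01, 1.0, 0.0, -0.002]
ft_force: [-12.6, 2.1, 4.3]
width: 0.0136
grip_force: 45.0
```

```bash
python3 -c "
from bench import r
print(r.close_job())"
```

```text
the job is handed in; nothing more can be done
None
```

I slid the cover back to its stop, lifted the gauge out by its handle, and slid it flat and square under the upper plate to about 35 mm past its edge. It drags snugly there under about 13 N of push, still gripped, and I have handed the job in; the hand-in returned no verdict.

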